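Bolt the blade case shut for the night

ROBOT

A 6-joint arm with a two-finger parallel gripper is mounted at the origin on the work surface. World frame = base frame: x ahead of the robot, y to its left, z up, the work surface at z = 0. Lengths are in m, angles in rad, forces in N, time in s.
With the tool pointing down it reaches from about 0.275 to 0.75 m from the base axis. Payload 10.2 kg.
Tool frame: the origin (TCP) lies midway between the tips of the shut fingers; the grasp point (between the pads) lies 19 mm behind it (env.hold_point_z is the distance from the TCP to the grasp point, in m); x points along the fingers, z is the direction in which the jaws open and shut, and the axes are right-handed (so a half turn about x gives the same grasp; the last joint's range is limited). The gripper opens to 85 mm and grips with 20 to 120 N. Pads are 22 mm wide; open, the fingers measure 114 mm over their backs; the gripper's body (76 mm by 85 mm) begins 54 mm behind the grasp point. The pads swing forward as they close: fully open they stand 13 mm farther back than shut.
Start: joints at [-1.475, 0.313, 1.498, -0, 1.331, -0.223], TCP at [0.165, -0.499, 0.231] pointing down, gripper open.
Joint ranges: [-2.94, 2.94], [-0.97, 2.17], [0.19, 2.56], [-1.23, 4.37], [0.02, 3.11], [-2.88, 2.88]. Speed limits (rad/s): [2.39, 2.39, 3.01, 3.14, 3.14, 3.14].

INTERFACE

Orientations are given as a unit quaternion [x, y, z, w].
In Python, from bench import env, kinematics, monitor, eyes, job gives the robot as it stands. The module is installed in compiled form; this text tells all that it offers. Calls block until the motion is done:
- env.reach(position, orientation): joint-space move of the TCP to a pose.
- env.movel(position, velocity=0.15, frame=None, guard=None): straight line of the TCP; frame=None keeps the orientation; velocity is the mean speed in m/s. With guard (N) it stops when the force on the tool has changed by that much, and returns True; else False.
- env.set_joints(angles): joint-space move.
- env.release() and env.close_gripper(effort=None): open the fingers fully, or close them until they stop; effort is the grip in N (None keeps the last).
- env.hold(seconds).
- kinematics.ik(position, orientation): joint angles nearest the present ones, or None.
- monitor.sense(): the state.
- eyes.grab_frame(name): name is "scene" or "top" or "wrist"; returns a dict with "frame" (480x640x3 uint8, red, green, blue), "mtx" (3x3 intrinsics, pixels), "view" (4x4, takes a point from world to camera coordinates). Camera axes: x right, y down, z forward; pixel columns grow to the right and rows downward; lengths in m; the calibration is good to about 2 mm. A picture is of the moment at which its call begins. There is no depth.
A pose or a line that the arm cannot do raises env.MotionError and nothing moves.
- job.hand_in(): hands the job in, once; it reports no verdict.
The state is a dict: "clock": time; "joints": joint angles; "qvel": joint speeds; "joint_efforts": joint torques, N m; "position": TCP position; "ee_rot": TCP orientation; "contact_force": force on the tool from outside, world axes, zero at the start; "ft_torque": the same for the moment, N m; "finger_gap": opening from 0.0 (shut) to 1.0 (fully open).
Only numpy, scipy, OpenCV 4.12 (cv2) and the standard library are available. Lean on these libraries where they do the work, as an engineer would, in place of code of your own. Each camera call takes 0.05 s, during which the arm holds its last target. There are 200 camera calls.

TASK

Lock the grey steel blade case on the drawing desk: push the upright post on its round disc until the disc's slot lines up with the T-shaped bar, then push the bar by its crosspiece through the slot into the keeper, fully home until the crosspiece meets the guide. Push it all gently with the fingertips or the outside of the fingers, lift nothing, and leave everything else on the desk and lid where it is.

Things in the scene. Friction and masses are not known exactly. Their poses are not given: they have to be found in the camera images.
- case: grey steel case fixed to the desk, 345 x 180 mm, flat top 60 mm above the desk. Origin on the desk under the disc's axis, z up; its level +x axis is the way the bar is pushed. Case from x -245 to +100 mm. Bar, rail, guide, disc and keeper lie on the line y = 0. The bar's rail runs from x -235 to -40, 34 mm wide, its side rails 13 mm above the top
- disc_centre (a point): point on the disc's axis at the height of the case's flat top (60 mm above the desk)
- disc (a joint): turn of the slotted steel disc, rad, counter-clockwise from above, limits -0.25 to 3.39. 68 mm across; two raised halves 21.5 mm above the case's top with a straight 24 mm slot between. At 0 and equally at 3.14 the slot lies along the bar's line (either will do), at pi/2 across it. The bar passes within about 0.08 of these. Starts at 0.65 to 2.49. Dry friction, about 3 N at the post; stays where left
- post_top (a point): centre of the top of the round upright post on the disc: 12 mm thick, 23 mm from the disc's axis, from 21.5 to 52.5 mm above the case's top; turns with the disc. In the case's frame it lies at angle (disc - pi/2) about the axis: at -y when the joint is 0, at +x (keeper side) at pi/2, at +y at pi
- bar: loose T-shaped steel bar, about 0.28 kg, on the rail, under the guide's strap. Shank 16 x 14 mm, 143 mm long ahead (+x) of the origin, nose tapered to 8 mm. Origin: underside, below the crosspiece's front face, 66 mm above the desk. Crosspiece 14 mm thick, 44 mm wide, 15 to 41 mm above the case's top. Origin starts 184 to 202 mm behind the disc's axis, is home 78 mm behind it; slides with 1 to 3 N
- keeper (a point): centre of the top of the keeper, the bridge that the nose enters: 26 mm along x, 38 mm wide, 27 mm high above the case's top, 62 mm ahead of the disc's axis
- bar_back (a point): centre of the crosspiece's flat rear face, where it is pushed; 14 mm behind the bar's origin, 22 mm above its underside
- guide_rear (a point): middle of the guide block's rear face, which the crosspiece meets when the bar is home: -78 mm in the case's x. The block, 42 mm wide and 27 mm high above the top, reaches to x -42; the bar runs through it under its strap
- ink: closed ink jar, 32 mm wide, 48 mm tall, standing on the case's lid beside the bar; origin centre of underside; a bystander, leave it alone
- eraser: white eraser block 45 x 22 x 13 mm lying on the case's lid on the other side of the bar; origin centre of underside; a bystander, leave it alone
- figure1: small turned wooden figure, 38 mm wide foot, 64 mm tall, beside the case; origin centre of underside; a bystander, leave it alone
- figure2: second such figure; a bystander, leave it alone
- tape: roll of clear tape lying flat, 64 mm across, 19 mm high; origin centre of underside; a bystander, leave it alone
- mug: blue mug, 80 mm wide, 92 mm tall; origin centre of underside; a bystander, leave it alone
- sharpener: black desk sharpener, 55 x 40 x 45 mm; origin centre of underside; a bystander, leave it alone
Mind the look-alikes: they are no part of the job. Several things have the shape of the bar; the one meant has the colours described above.

How it is judged:
On the way, in this order (a step that is already met when the one before it is completed fails the run):
1. the disc's slot is in line with the bar (within 0.15 rad) while the bar is not yet home ((value of joint disc between -0.15 and 0.15 rad or value of joint disc between 2.992 and 3.292 rad) and x of bar in the frame of case below -0.1 m), for 0.1 s.
2. the bar is pushed home through the slot (x of bar in the frame of case above -0.083 m), for 0.1 s.
At the end, for the whole second after the job is handed in: The bar is through the slot and home in the keeper: its crosspiece within 5 mm of the guide block, the bar level on its rail, at rest, and the slot in line with it (within 0.15 rad) (x of bar in the frame of case above -0.083 m and (value of joint disc between -0.15 and 0.15 rad or value of joint disc between 2.992 and 3.292 rad) and z of bar in the frame of case below 0.07 m and angle between bar's own z axis and vertical below 0.06 rad and angle between the x axis of bar and the x axis of case, either way round below 0.1 rad and linear speed of bar below 0.01 m/s); the robot touches nothing.
It fails at once if the bar is lifted (more than 8 mm) or pulled back out of its guide (height (world z) of bar above 0.074 m or x of bar in the frame of case below -0.222 m).
It fails at once if the bar or disc is forced (over 80 N of contact from the fingers) (contact force between the fingers and bar above 80 N or contact force between the fingers and disc above 80 N).
It fails at once if a bystander is moved more than 15 mm or lifted (distance of any of ink, eraser, figure1, figure2, tape, mug, sharpener from where it was at the start of the episode above 0.015 m).
It also fails if it takes over 45 s, if anything falls off the work surface, if the arm or the gripper's body presses on something with over 40 N, if the wrist force passes 120 N, or if a joint passes its speed limit or range.

## Working session

There is one attempt and no reset: what is moved stays moved. The work goes in short steps, each a Python script; the robot and the scene stay as the last script left them, time stands still between calls to the robot, and variables do not carry over. Pictures are saved under pics/ and viewed, about 8 in all and at most 12, crops included, and the job is handed in when it is done.

```bash
mkdir -p pics; cat > h.py <<'E'
import numpy as np, cv2
from bench import env, kinematics, monitor, eyes, job
def snap(n,f):
    d=eyes.grab_frame(n); cv2.imwrite(f'pics/{f}.png',d['frame'][:,:,::-1]); np.savez(f'pics/{f}.npz',mtx=d['mtx'],view=d['view']); return d
def cam(f):
    z=np.load(f'pics/{f}.npz'); return z['mtx'],z['view']
def onplane(f,uv,z):
    K,V=cam(f); R=V[:3,:3];c=-R.T@V[:3,3]; r=R.T@np.linalg.inv(K)@np.array([uv[0],uv[1],1.]); return c+r*(z-c[2])/r[2]
def proj(f,p):
    K,V=cam(f); q=K@(V[:3,:3]@np.asarray(p)+V[:3,3]); return q[:2]/q[2]
def tri(obs):
    A=[]
    for f,uv in obs:
        K,V=cam(f);P=K@V[:3]; A+= [uv[0]*P[2]-P[0],uv[1]*P[2]-P[1]]
    X=np.linalg.svd(np.array(A))[2][-1]; return X[:3]/X[3]
E
python3 - <<'E'
from h import *
for n in ('scene','top','wrist'):
    d=snap(n,n+'0'); print(n,np.linalg.inv(d['view'])[:3,3])
s=monitor.sense(); print(s['clock'],s['position'],s['ee_rot'],s['finger_gap'])
E
```

```text
scene [1.04868436 0.78207945 0.8835275 ]
top [0.34256888 0.04713267 1.37020845]
wrist [ 0.22930366 -0.47821761  0.37333813]
0.15 [ 0.16452139 -0.49836391  0.23088206] [ 0.414557    0.57324553 -0.414046    0.57279836] 1.0025169844598212
```

View pics/top0.png

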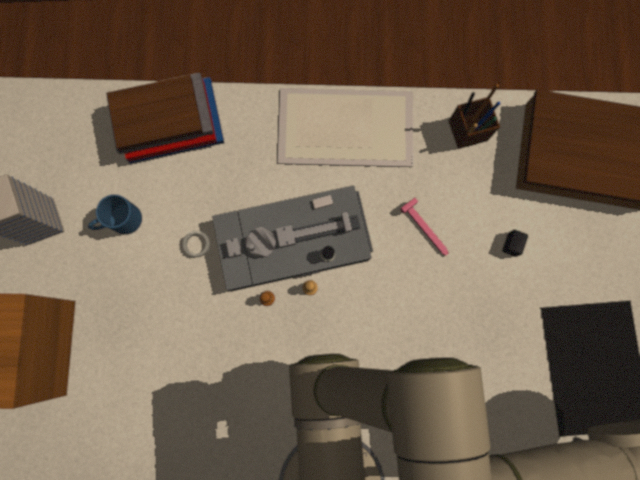

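View pics/scene0.png

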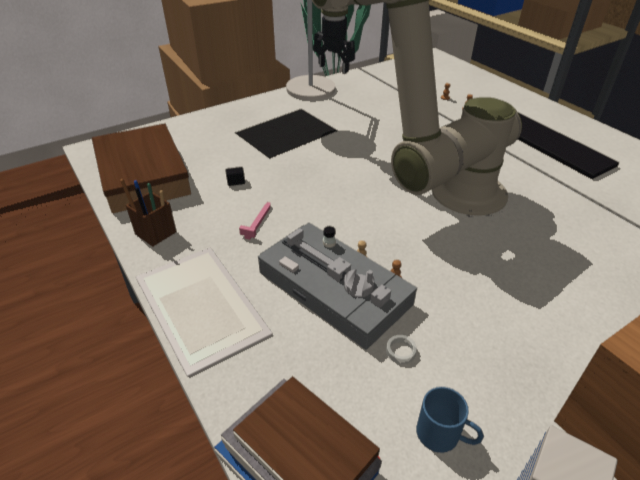

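The top view shows the grey case, with the bar crosspiece near (347,222), disc (261,241), keeper (233,247), ink (327,254) and eraser (322,201). There are two T-shapes: the pink one at (425,225) lies on the desk, and the grey one on the case's rail fits the description. I'll confirm that in an enlarged crop.

```bash
python3 - <<'E'
import cv2,numpy as np
a=cv2.resize(cv2.imread('pics/top0.png')[180:300,200:380],None,fx=4.4,fy=4.4,interpolation=cv2.INTER_CUBIC)
b=cv2.resize(cv2.imread('pics/scene0.png')[215:345,250:425],None,fx=4.5,fy=4.5,interpolation=cv2.INTER_CUBIC)
cv2.imwrite('pics/ct.png',a);cv2.imwrite('pics/cs.png',b)
E
```

```text
(no output)
```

View pics/ct.png

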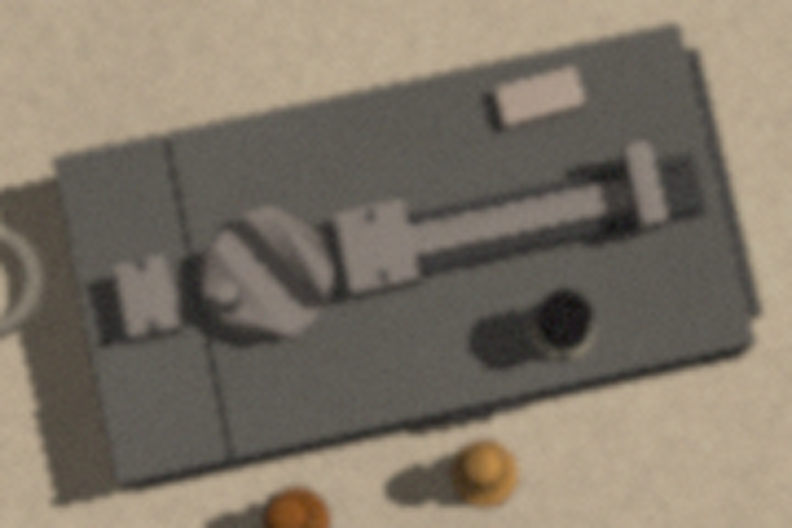

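View pics/cs.png

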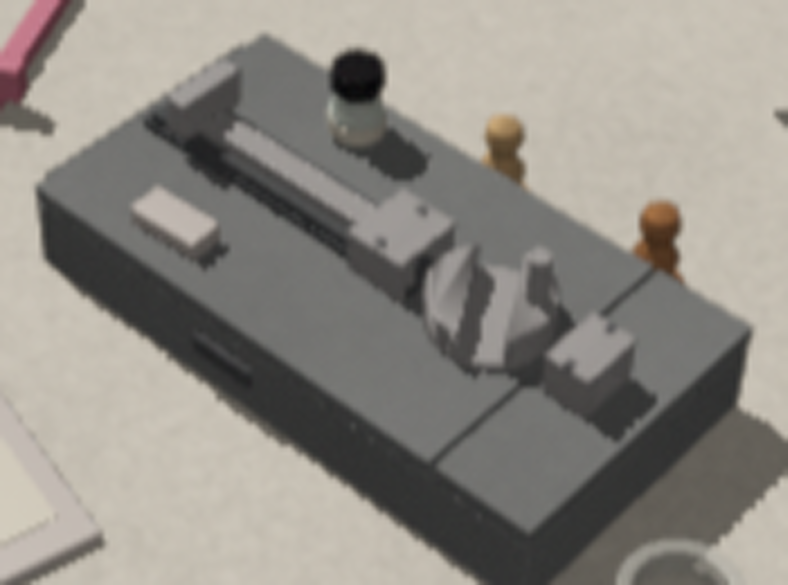

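The crop confirms it: the grey T-bar is on the rail, with its crosspiece at crop (647,183), and the pink one is a bystander. The post is at crop (229,291), on the keeper side. Next I fit the case pose to both views.

```bash
cat > fit.py <<'E'
from h import *
from scipy.optimize import least_squares
T=lambda u,v:('top0',np.array([200+u/4.4-.4,180+v/4.4-.4]))
S=lambda u,v:('scene0',np.array([250+u/4.5-.4,215+v/4.5-.4]))
C=[((.1,.09),T(118,487),S(750,328)),((.1,-.09),T(57,158),S(530,530)),((-.245,-.09),T(680,28),S(40,188)),((-.245,.09),T(752,345),S(262,37))]
post=(T(229,291),S(540,255)); cross=(T(647,183),S(206,84)); keep=(T(147,296),S(590,345))
def res(p):
    x,y,yaw,h,d,b=p; c,s=np.cos(yaw),np.sin(yaw); r=[]
    W=lambda a,bb,z:[x+c*a-s*bb,y+s*a+c*bb,z]
    for q,*o in C: r+=[proj(f,W(*q,h))-uv for f,uv in o]
    r+=[proj(f,W(.062,0,h+.027))-uv for f,uv in keep]
    r+=[proj(f,W(.023*np.sin(d),-.023*np.cos(d),h+.0525))-uv for f,uv in post]
    r+=[proj(f,W(b-.007,0,h+.041))-uv for f,uv in cross]
    return np.concatenate(r)
if __name__=='__main__':
    s=least_squares(res,[.4,.15,1.8,.06,1.9,-.19],x_scale=.1,loss='soft_l1')
    print(s.x.round(4)); print(res(s.x).reshape(-1,2).round(1).tolist())
    print('post',tri(post),'cross',tri(cross),'keep',tri(keep),[tri(c[1:])[2].round(3) for c in C])
E
python3 fit.py
```

```text
[ 0.5494  0.1768  1.8118  0.0558  2.1055 -0.1959]
[[0.0, -0.1], [0.7, -0.2], [-0.7, 0.2], [-0.3, 1.2], [-0.2, -0.7], [-1.8, -0.7], [0.9, 0.2], [0.4, -1.3], [0.4, 0.5], [-0.3, 0.8], [-0.3, 0.9], [-0.2, 0.4], [-0.4, 0.5], [-0.7, -0.2]]
post [0.5343495  0.19294363 0.11005988] cross [ 0.59789621 -0.02026814  0.09666839] keep [0.53491297 0.237645   0.08625513] [np.float64(0.055), np.float64(0.058), np.float64(0.053), np.float64(0.053)]
```

```bash
cat >> h.py <<'E'
from scipy.spatial.transform import Rotation as Ro
CP=[.5494,.1768,1.8118]
def W(a,b,z):
    c,s=np.cos(CP[2]),np.sin(CP[2]); return np.array([CP[0]+c*a-s*b,CP[1]+s*a+c*b,z])
def ori(ang,sgn=1):  # jaw axis at case-frame angle ang, tool down
    t=CP[2]+ang; z=sgn*np.array([np.cos(t),np.sin(t),0]); x=np.array([0,0,-1.]); return Ro.from_matrix(np.c_[x,np.cross(z,x),z]).as_quat()
def fing(a,off=17e-3,r=.023): # centre of finger pushing post ccw at post angle a
    return r*np.cos(a)+off*np.sin(a), r*np.sin(a)-off*np.cos(a)
E
python3 - <<'E'
from h import *
for sg in (1,-1):
    for p,a in [((*fing(.1,.022),.2),.1),((*fing(.1,.022),.096),.1),((*fing(1.57),.096),1.57),((-.24,0,.13),1.57),((-.23,0,.083),1.57),((-.10,0,.083),1.57)]:
        q=kinematics.ik(W(*p),ori(a,sg)); print(sg,a,None if q is None else np.round(q,2))
E
```

```text
1 0.1 [ 0.16  0.5   1.31 -0.    1.33 -1.76]
1 0.1 [ 0.16  0.6   1.43 -0.    1.11 -1.76]
1 1.57 None
1 1.57 [-0.28  0.59  1.36 -0.    1.2   2.62]
1 1.57 [-0.27  0.63  1.41 -0.    1.09  2.63]
1 1.57 [-0.06  0.58  1.51 -0.    1.05  2.84]
-1 0.1 [ 0.16  0.5   1.31 -0.    1.33  1.39]
-1 0.1 [ 0.16  0.6   1.43 -0.    1.11  1.39]
-1 1.57 [ 0.13  0.52  1.57 -0.    1.05 -0.11]
-1 1.57 [-0.28  0.59  1.36 -0.    1.2  -0.52]
-1 1.57 [-0.27  0.63  1.41 -0.    1.09 -0.51]
-1 1.57 [-0.06  0.58  1.51 -0.    1.05 -0.3 ]
```

```bash
python3 - <<'E'
from h import *
env.close_gripper(20)
env.reach(W(-.06,0,.22),ori(np.pi/2,-1))
d=snap('wrist','w1'); print(np.linalg.inv(d['view']).round(3)[:3], monitor.sense()['clock'],monitor.sense()['position'])
for n,p in dict(disc=(0,0,.0815),keep=(.062,0,.087),post=(.0215,.0117,.1125),g=(-.078,0,.087)).items(): print(n,proj('w1',W(*p)).round(1))
E
```

```text
[[ 0.972  0.228  0.064  0.547]
 [ 0.237 -0.935 -0.262  0.183]
 [-0.     0.27  -0.963  0.363]] 3.5667 [0.56387492 0.11781447 0.22000776]
disc [322.9 145.6]
keep [322.8  46.6]
post [303.7 110.5]
g [323.1 254.2]
```

View pics/w1.png

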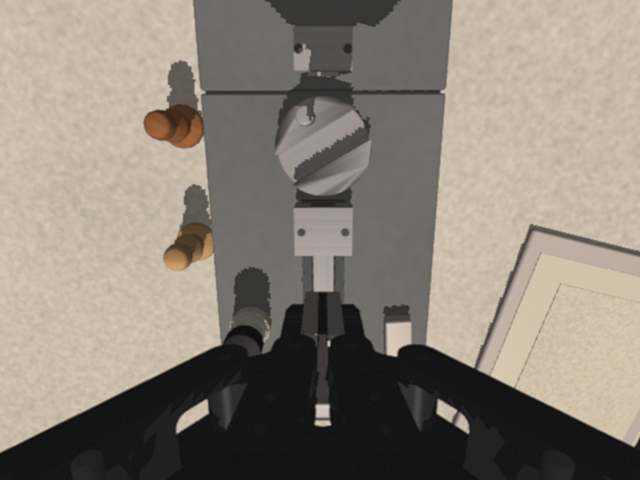

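The wrist view agrees with the fit to about 2 px: disc (323,146), keeper (323,48), guide rear (323,256). The slot runs at about 2.1 rad and the post is at about (306,116). I'll now push the post counter-clockwise to pi.

```bash
python3 - <<'E'
from h import *
print('post on plane',onplane('w1',(306,116),.1125)-W(0,0,.1125))
a=.1
env.movel(W(*fing(a,.019),.16),.12,frame=ori(a,-1))
hit=env.movel(W(*fing(a,.019),.096),.08,guard=6); print('down',hit,monitor.sense()['contact_force'])
if not hit:
    for a in np.radians([15,25,35,45,55,65,75,83,90]):
        env.movel(W(*fing(a),.096),.04,frame=ori(a,-1)); s=monitor.sense(); print(round(np.degrees(a)),s['contact_force'].round(1),s['clock'])
    # retreat (+x), lift, look
    env.movel(W(.032,.023,.096),.08); env.movel(W(.02,.023,.17),.15); 
    env.movel(W(-.06,0,.22),.15)
    d=snap('wrist','w2'); print(monitor.sense()['clock'])
E
```

```text
post on plane [-1.44382400e-02  1.53032454e-02 -1.38777878e-17]
down False [-0.36914231 -1.19338289  0.49301799]
15 [-0.3  0.2  0.2] 6.4417
25 [-0.6 -0.1 -0.9] 6.7667
35 [2.2 0.8 0.5] 7.0917
45 [1.9 0.5 0.4] 7.4167
55 [0.5 0.5 0.9] 7.7417
65 [1.1 0.7 1.5] 8.0667
75 [0.8 1.3 0.2] 8.3917
83 [0.2 1.4 0.7] 8.6833
90 [0.1 1.  1.3] 8.9583
10.7917
```

View pics/w2.png

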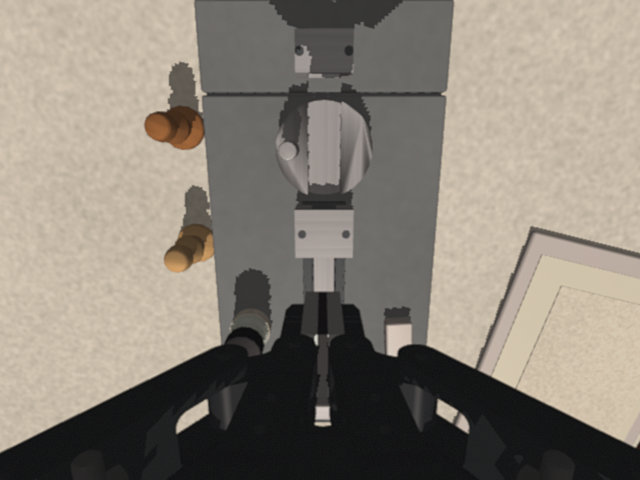

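The slot now looks in line at about (324,146), with the post at (288,151). I'll check this numerically against the predicted post pixel.

```bash
python3 - <<'E'
from h import *
for d in (2.95,3.05,3.1416,3.25): 
    print(d,proj('w2',W(.023*np.sin(d),-.023*np.cos(d),.1125)).round(1),[proj('w2',W(*(Ro.from_euler('z',d).apply([x,y,0])[:2]),.0815)).round(1).tolist() for x in(-.03,.03) for y in (-.012,.012)])
im=cv2.imread('pics/w2.png')[80:270,240:410]
cv2.imwrite('pics/c2.png',cv2.resize(im,None,fx=3.1,fy=3.1,interpolation=cv2.INTER_CUBIC))
E
```

```text
2.95 [287.6 141.8] [[314.9, 99.5], [349.4, 106.6], [299.5, 186.5], [332.1, 192.8]]
3.05 [287.1 145.6] [[310.3, 100.7], [345.4, 104.1], [303.4, 188.7], [336.5, 191.8]]
3.1416 [287.1 149.1] [[306.2, 102.2], [341.4, 102.2], [307.1, 190.4], [340.4, 190.4]]
3.25 [287.4 153.2] [[301.5, 104.5], [336.6, 100.4], [311.7, 192.0], [344.8, 188.4]]
```

View pics/c2.png

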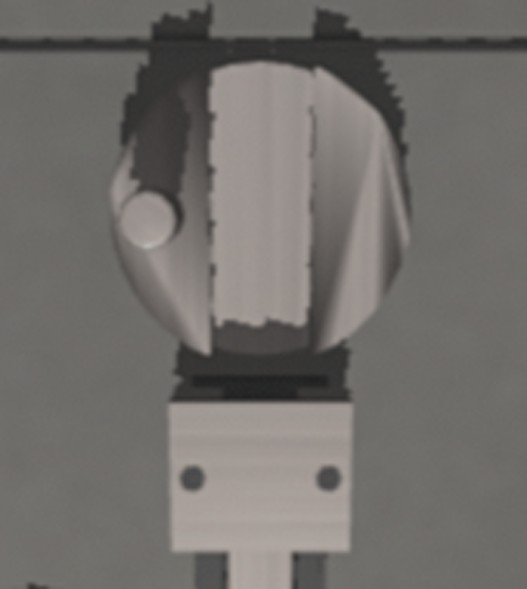

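The slot edges are vertical in the crop at x≈211 and 313, so the disc is at about 3.14. Now I'll push the bar.

```bash
python3 - <<'E'
from h import *
cx=lambda: (monitor.sense()['position'][:2]-np.array(CP[:2]))@np.array([np.cos(CP[2]),np.sin(CP[2])])
env.movel(W(-.242,0,.15),.15,frame=ori(np.pi/2,-1))
h=env.movel(W(-.242,0,.084),.08,guard=8); print('down',h,monitor.sense()['contact_force'])
if not h:
    h=env.movel(W(-.112,0,.084),.04,guard=15); print('push',h,cx(),monitor.sense()['contact_force'].round(1))
    if not h:
        h=env.movel(W(-.097,0,.084),.02,guard=12); print('end',h,cx(),monitor.sense()['contact_force'].round(1),monitor.sense()['clock'])
E
```

```text
down False [-0.43565181  0.25314461  0.07375041]
push False -0.11211666661320346 [ 0.6 -3.   1.9]
end True -0.10292772497293641 [ 0.3 -1.6  2. ] 17.1583
```

The stop came at x = -0.1029, and home was expected at -0.103. I'll retreat and look.

```bash
python3 - <<'E'
from h import *
env.movel(W(-.125,0,.084),.06); env.movel(W(-.14,0,.2),.15); env.movel(W(-.14,0,.24),.15)
snap('wrist','w3'); snap('top','top3'); print(monitor.sense()['clock'],monitor.sense()['contact_force'].round(1))
for b in (-.083,-.078): print([proj('w3',W(b-o,0,.101)).round(1) for o in (0,.014)],proj('w3',W(b+.143,0,.074)))
a=cv2.imread('pics/w3.png'); b=cv2.resize(cv2.imread('pics/top3.png')[180:300,200:380],(480,320),interpolation=cv2.INTER_CUBIC)
c=cv2.resize(a[:360,200:440],(320,480)); o=np.zeros((480,800,3),np.uint8); o[:,:320]=c; o[:320,320:]=b; cv2.imwrite('pics/c3.png',o)
E
```

```text
19.1167 [-1.   0.2 -0.7]
[array([323.4, 150.8]), array([323.4, 171. ])] [323.39127911 -70.46961522]
[array([323.4, 143.5]), array([323.4, 163.9])] [323.39480614 -79.35775225]
```

View pics/c3.png

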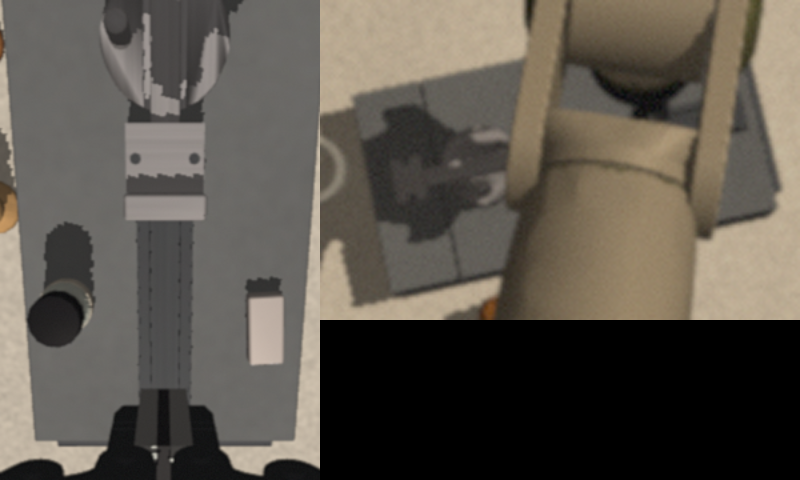

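```bash
python3 - <<'E'
from h import *
env.hold(.3); print(monitor.sense()['contact_force'].round(1),monitor.sense()['clock']); job.hand_in()
E
```

```text
[ 0.9 -0.6  0.3] 19.4167
the job is handed in; nothing more can be done
```

The case is locked as far as my checks show, and I handed the job in at 19.4 s; no verdict was reported. I turned the disc counter-clockwise by its post to about 3.14 rad with the shut fingers. Then I pushed the grey bar by its crosspiece through the slot until it stopped firmly.

- **Disc:** before the push, the slot edges looked parallel to the bar's line, within about 0.02 rad in the close-up. I did not measure the angle again afterwards, but the bar went through without the force guard tripping early.
- **Bar home:** the push stopped at tool x = -0.1029 m in the case frame, against -0.103 m expected for home. The crosspiece's rear edge was at row 164, where home predicts 163.9. Its front edge read about 3 px short, roughly 2.5 mm, which is still inside the 5 mm limit.
- **Bystanders:** the ink jar and eraser on the lid look undisturbed. I did not check the things on the desk after the push, because the arm blocked the last top view. Nothing was near them.
- **Forces:** the readings I took on the tool stayed at a few newtons, and it was clear of everything at hand-in.
- **Disagreement:** the two camera views gave the case top at about 56 mm, against the stated 60 mm. I used the stated heights, and the later wrist-camera views fitted those.

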